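# Sweep the cut heel lifts off the board into the tray

### The arm

A 6-joint arm with a two-finger parallel gripper is mounted at the origin on the work surface. World frame = base frame: x ahead of the robot, y to its left, z up, the work surface at z = 0. Lengths are in m, angles in rad, forces in N, time in s.
With the tool pointing down it reaches from about 0.25 to 0.725 m from the base axis. Payload 4 kg.
Tool frame: the origin (TCP) lies on the centre line of the jaws, within the pads' length; the fingertips stand 17 mm ahead of it and the grasp point (between the pads) lies 2 mm behind it; z points along the fingers, y is the line along which they close (so a half turn about z gives the same grasp; the last joint's range is limited). The gripper opens to 85 mm and grips with 20 to 120 N. Pads are 22 mm wide; open, the fingers measure 114 mm over their backs; the gripper's body (76 mm by 85 mm) begins 54 mm behind the grasp point. The pads swing forward as they close: fully open they stand 13 mm farther back than shut.
Start: joints at [-1.308, 0.241, 0.005, 1.335, 0, 1.571], TCP at [0.13, -0.483, 0.248] pointing down, gripper open.
Joint ranges: [-2.72, 2.72], [-1.05, 1.87], [-1.09, 1.28], [-1.99, 2.15], [-1.42, 1.44], [-3.14, 3.14]. Speed limits (rad/s): [2.79, 2.79, 3.14, 3.14, 3.14, 3.14].

### API

Orientations are given as a unit quaternion [x, y, z, w].
In Python, from workcell import get_obs, imaging, order gives the robot as it stands.
- The arm moves only by the tool apply_moves, never from a script. Its argument "targets" is a list that holds one entry, the list of rows, each a list of 5 numbers: the shift along the world's x, y, z in units of 40 mm (1.0 is 40 mm), then the turn about the world's z in degrees, then the gripper command: -1 is shut, 1 is fully open, values between are in proportion. In form: [[[dx, dy, dz, turn, fingers], ...]]. A call has 1 to 8 rows; each row shifts and turns the commanded pose from where the row before left it; what a row does not reach is not made up. A row lasts 1/12 s, in which the tool goes at most 41.7 mm and 7.16 degrees, less where a joint would pass 70% of its speed; a pose out of reach is approached as far as the arm can. A call is refused whole if a number of a shift passes 1 or a number of a turn 7.16, either way. A call with a gripper value outside its range is refused whole. The fingers move at their own pace and stop on an object; the grip force is fixed at half the most. Time passes only in rows, so rows that do not move let the fingers close. It gives the time, the measured TCP pose, the force, the opening and the grip force at its end, in the units of the state.
- get_obs(): the state, without advancing time (a new reading comes with each control period).
- imaging.camera(name): name is "side" or "top"; returns (picture, depth): 400x640x3 uint8, blue, green, red; 400x640 float32, m along the optical axis (not along the pixel's ray), 0 where there is no reading.
- imaging.get_calibration(name): a dict with "camera_matrix" (3x3 intrinsics, pixels), "eye" and "rotation" of the camera in the world. Camera axes: x right, y down, z forward; pixel columns grow to the right and rows downward; lengths in m; the calibration is good to about 2 mm. A picture is of the moment at which its call begins. get_calibration takes no time and is no camera call.
- order.job_done(): hands the job in; it is judged then, once.
The state is a dict: "clock": time; "joint_pos": joint angles; "joint_vel": joint speeds; "tau": joint torques, N m; "eef_pos": TCP position; "tool_rot": TCP orientation; "ft_force": force on the tool from outside, world axes, zero at the start; "ft_torque": the same for the moment, N m; "grip_width": finger opening in m; "grasp_force": force on a finger pad.
Only numpy, scipy, OpenCV 4.12 (cv2) and the standard library are available. Lean on these libraries where they do the work, as an engineer would, in place of code of your own. Each camera call takes 0.05 s, during which the arm holds its last target. There are 200 camera calls.

### The job

Sweep the four black heel lifts across the cutting board with your fingertips and over its edge, so that all four drop into the empty metal tray standing against that edge. Slide them only: do not pick them up or carry them. Leave the tray, the die and the wax tin that stand on the board, and everything else on the bench where it is.

Things in the scene. Friction and masses are not known exactly. Their poses are not given: they have to be found in the camera images.
- board: Light wooden cutting board fixed to the bench, 320 mm (x) by 360 mm (y), 42 mm thick: its top is 42 mm above the bench. Origin: centre of its underside. Its +y and -y edges are the two long sides against which the tray and the box of heel blocks stand (the tray on either one). The lifts lie in two rows, one near its -x edge and one near its +x edge, two in each row; the die and the wax tin stand along its middle (x about 0).
- lift1: Heel lift 1 of four alike: flat black hard-rubber piece with a heel's outline (straight edge at its -x end, half-round at its +x end), 52 mm (x) by 48 mm (y), 9 mm thick, about 24 g, lying loose on the board in any direction. Origin: centre of its underside; z up.
- lift2: Heel lift 2 of four alike: flat black hard-rubber piece with a heel's outline (straight edge at its -x end, half-round at its +x end), 52 mm (x) by 48 mm (y), 9 mm thick, about 24 g, lying loose on the board in any direction. Origin: centre of its underside; z up.
- lift3: Heel lift 3 of four alike: flat black hard-rubber piece with a heel's outline (straight edge at its -x end, half-round at its +x end), 52 mm (x) by 48 mm (y), 9 mm thick, about 24 g, lying loose on the board in any direction. Origin: centre of its underside; z up.
- lift4: Heel lift 4 of four alike: flat black hard-rubber piece with a heel's outline (straight edge at its -x end, half-round at its +x end), 52 mm (x) by 48 mm (y), 9 mm thick, about 24 g, lying loose on the board in any direction. Origin: centre of its underside; z up.
- tray: Empty shallow sheet-metal tray, 320 mm (x) by 140 mm (y) outside, walls 3 mm thick and 30 mm high, so its rim is 12 mm below the board's top; about 0.7 kg, loose on the bench. Origin: centre of its underside; its axes are parallel to the board's. Its long side stands 4 mm off the board's +y or -y edge.
- die: Steel hand die that cut the lifts, standing cutting edge down on the board: heel-shaped ring about 58 by 54 mm and 30 mm high, with a bridge and a round striking post to 68 mm height, 0.45 kg, loose. Origin: centre of its underside. Leave it.
- waxtin: Round flat brass-coloured tin of wax for the die, 67 mm across, 22 mm high, 0.11 kg, loose on the board. Origin: centre of its underside. Leave it.
- blockbox: Wooden box 320 mm (x) by 140 mm (y), full of wooden heel blocks that stand to 40 mm above the bench, 2.2 kg, loose. It stands against the board's other long edge, opposite the tray. Origin: centre of its underside. Leave it.
- last: Wooden shoe last standing sole down on the bench left of the board, 250 mm long (toe to its +x), 82 mm wide, 108 mm high. Origin: middle of its sole. Leave it.
- mallet: Mallet standing on its white plastic head (72 mm across, 85 mm high), wooden handle up to 207 mm, on the bench right of the board. Origin: centre of its underside. Leave it.
- gluejar: Closed glue tin, 84 mm across, 105 mm high, black cap, yellow label, on the bench right of the board. Origin: centre of its underside. Leave it.
- thread: Green spool of thread standing on the bench left of the board, 72 mm across, 109 mm high. Origin: centre of its underside. Leave it.
Mind the look-alikes: they are no part of the job. What is shaped like the lift1 but yellow is not meant.

How it is judged:
By the outcome, as a careful person would: the job done as asked, in the order asked, and still so for the second after the job is handed in, with the robot touching nothing.
It also fails if it takes over 67 s, if anything falls off the work surface, if the arm or the gripper's body presses on something with over 40 N, if the wrist force passes 120 N, or if a joint passes its speed limit or range.

## Working session

There is one attempt and no reset: what is moved stays moved. The work goes in short steps, Python scripts to look and compute and a tool call to move; the robot and the scene stay as the last step left them, time stands still between calls to the robot, and variables do not carry over. Pictures are saved under pics/ and viewed, at most 12 in all, crops included, and the job is handed in when it is done.

Besides the shell and the picture viewer there is one more tool, called after ">>>" by a JSON object that holds its "fn" and its "kwargs", one argument or row to a line. apply_moves: Moves the arm, as the interface text tells. Its arguments: {"type":"object","properties":{"targets":{"type":"array","items":{"type":"array","items":{"type":"array","items":{"type":"number"}}}}},"required":["targets"]}

```bash
mkdir -p pics; ls; python3 - <<'E'
from workcell import get_obs, imaging
import cv2,numpy as np
for n in("top","side"):
    p,d=imaging.camera(n); cv2.imwrite(f"pics/{n}0.png",p); np.savez(f"{n}0.npz",p=p,d=d)
    c=imaging.get_calibration(n); print(n,c)
print(get_obs())
E
```

```text
pics
top {'camera_matrix': array([[492.26113157,   0.        , 318.71856673],
       [  0.        , 492.26113157, 194.73926479],
       [  0.        ,   0.        ,   1.        ]]), 'eye': array([ 0.20120606, -0.02452075,  1.37718496]), 'rotation': array([ 0.70786141, -0.70040418,  0.06194347, -0.06729938])}
side {'camera_matrix': array([[478.32025357,   0.        , 319.3811467 ],
       [  0.        , 478.32025357, 199.67285155],
       [  0.        ,   0.        ,   1.        ]]), 'eye': array([-0.08726222,  1.34852483,  0.99031649]), 'rotation': array([-0.16722819,  0.86199622, -0.47126132,  0.08312655])}
{'clock': 0.1, 'joint_pos': array([-1.30799302e+00,  2.41323218e-01,  3.87048002e-03,  1.33518781e+00,
        2.04951285e-05,  1.57081052e+00]), 'joint_vel': array([-0.00049704, -0.00290393,  0.00413188,  0.00037308, -0.000308  ,
        0.00122037]), 'tau': array([ 2.89426926e-04, -3.73137867e+01,  2.53009862e+01,  1.08427129e-02,
        3.94110634e-05, -5.73137569e-06]), 'eef_pos': array([ 0.12976394, -0.48232554,  0.24751354]), 'tool_rot': array([ 9.91379727e-01,  1.31016741e-01, -1.10666022e-04, -9.15505198e-04]), 'ft_force': array([ 0.01314289,  0.84846094, -0.12890857]), 'ft_torque': array([-0.0055083 ,  0.03853165, -0.00385565]), 'grasp_force': 0.0, 'grip_width': 0.08555398547079912}
```

View pics/top0.png

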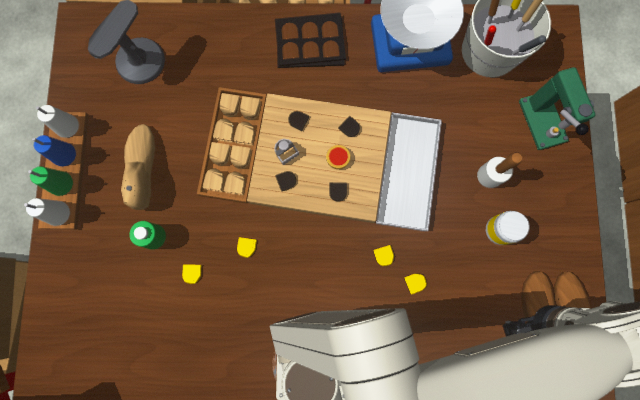

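View pics/side0.png

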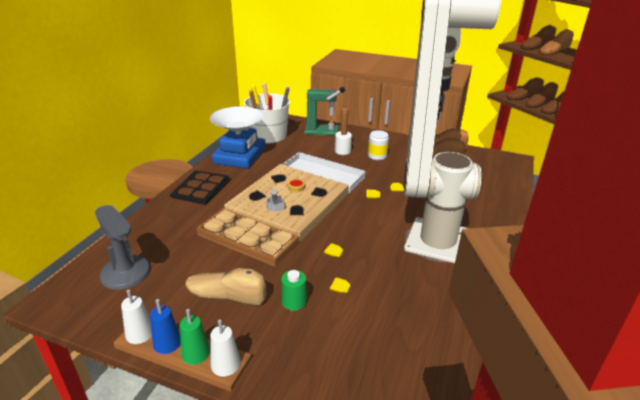

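The top view shows the board centre near (320,155) with four black lifts at about (299,120), (349,127), (287,180) and (339,190). The tray is on its right (-y) at (410,172) and the heel-block box is on its left. The die is at (288,150) and the wax tin at (339,157).

The four yellow look-alikes, at (246,247), (191,272), (384,255) and (415,283), lie on the bench. They aren't meant, because the lifts are black and on the board. The side view agrees.

```bash
cat > h.py <<'E'
import numpy as np,cv2
from workcell import get_obs, imaging
from scipy.spatial.transform import Rotation as R
def cal(n):
    c=imaging.get_calibration(n); return c["camera_matrix"],np.array(c["eye"]),R.from_quat(c["rotation"]).as_matrix()
def plane(n,uv,z):
    K,e,M=cal(n); uv=np.atleast_2d(np.float64(uv)); r=np.c_[uv,np.ones(len(uv))]@np.linalg.inv(K).T@M.T
    return e+r*((z-e[2])/r[:,2])[:,None]
def deproj(n,uv,d):
    K,e,M=cal(n); uv=np.atleast_2d(np.float64(uv)); return e+(np.c_[uv,np.ones(len(uv))]@np.linalg.inv(K).T*np.atleast_1d(d)[:,None])@M.T
def proj(n,P):
    K,e,M=cal(n); q=(np.atleast_2d(P)-e)@M@K.T; return q[:,:2]/q[:,2:]
def tri(a,ua,b,ub):
    A=[];B=[]
    for n,u in((a,ua),(b,ub)):
        K,e,M=cal(n); r=M@np.linalg.inv(K)@np.r_[u,1]; r/=np.linalg.norm(r); Q=np.eye(3)-np.outer(r,r); A.append(Q);B.append(Q@e)
    return np.linalg.lstsq(np.vstack(A),np.hstack(B),rcond=None)[0]
def blobs(n,p,lo=50,amin=20):
    m=(p.max(2)<70).astype(np.uint8)
    k,l,s,c=cv2.connectedComponentsWithStats(m); return [(i,s[i],c[i]) for i in range(1,k) if amin<s[i][4]<600],l
E
python3 - <<'E'
from h import *
T=np.load("top0.npz");S=np.load("side0.npz")
rough=[(299,120),(349,127),(287,180),(339,190)]
bt,l=blobs("top",T["p"]);bs,ls=blobs("side",S["p"])
for r in rough:
    i,s,c=min(bt,key=lambda b:np.hypot(*(b[2]-r)))
    P=plane("top",c,.051)[0]; q=proj("side",P)[0]
    j,s2,c2=min(bs,key=lambda b:np.hypot(*(b[2]-q)))
    v,u=np.where(l==i); X=plane("top",np.c_[u,v],.051); dz=deproj("top",np.c_[u,v],T["d"][v,u])[:,2]
    print(c.round(1),s[4],P.round(3),"ext",X.min(0).round(3)[:2],X.max(0).round(3)[:2],"depthz",np.median(dz).round(3),"side",c2.round(1),"exp",q.round(1),"tri",tri("top",c,"side",c2).round(3))
# corners: board / tray
for n,uv,z in[("board",(266,94),.042),("board",(391,111),.042),("board",(377,221),.042),("board",(247,202),.042),("tray",(442,120),.03),("tray",(430,230),.03),("die",(288,150),.068),("die base",(289,155),.03),("tin",(339,156.5),.022+.042),("lastish",(480,175),.08)]: print(n,plane("top",uv,z)[0].round(3),T["d"][int(uv[1]),int(uv[0])])
v,u=np.mgrid[85:235,195:450]; u=u.ravel();v=v.ravel()
X=deproj("top",np.c_[u,v],T["d"][v,u]); im=X[:,2].reshape(150,255)
for name,a in(("board",(320,140)),("tray floor",(410,170))): print(name,im[a[1]-85-3:a[1]-82,a[0]-195-3:a[0]-192].mean().round(4))
c=cv2.resize(T["p"][85:235,195:450],None,fx=3.1,fy=3.1,interpolation=cv2.INTER_CUBIC);cv2.imwrite("pics/crop1.png",c)
E
```

```text
[298.1 119.8] 252 [0.661 0.047 0.051] ext [0.631 0.02 ] [0.684 0.073] depthz 0.05 side [256.  195.5] exp [256.1 194.7] tri [0.662 0.047 0.048]
[349.8 127.1] 260 [ 0.641 -0.098  0.051] ext [ 0.615 -0.124] [ 0.671 -0.068] depthz 0.05 side [278.4 178. ] exp [278.3 177.4] tri [ 0.641 -0.099  0.048]
[286.3 180.3] 256 [0.486 0.077 0.051] ext [0.459 0.053] [0.51  0.103] depthz 0.05 side [296.4 209.8] exp [296.4 209.1] tri [0.487 0.077 0.048]
[337.9 191.3] 260 [ 0.457 -0.065  0.051] ext [ 0.432 -0.088] [ 0.48  -0.044] depthz 0.05 side [319.  191.9] exp [319.1 191.1] tri [ 0.457 -0.066  0.048]
board [0.741 0.142 0.042] 1.4562888
board [ 0.693 -0.216  0.042] 1.4413992
board [ 0.377 -0.173  0.042] 1.3612942
board [0.426 0.184 0.042] 1.3953624
tray [ 0.671 -0.363  0.03 ] 1.4404817
tray [ 0.355 -0.319  0.03 ] 1.3847338
die [0.568 0.073 0.068] 1.3793329
die base [0.564 0.072 0.03 ] 1.3824503
tin [ 0.552 -0.068  0.064] 1.3525813
lastish [ 0.5   -0.447  0.08 ] 1.3736072
board 0.0405
tray floor 0.0018
```

View pics/crop1.png

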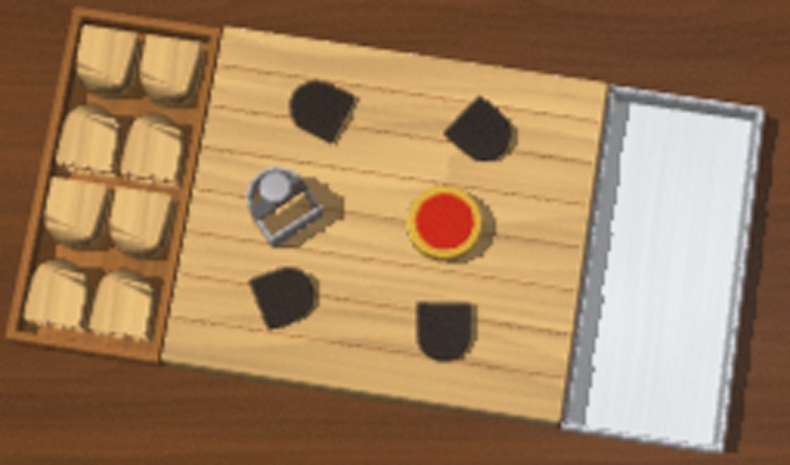

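The crop confirms it: the four black heel shapes are the lifts, two in each row, with the die and tin between the rows and the tray on the -y side. Their heights fit too (board top about 41 mm, lift tops about 49 mm). I'll sweep each lift on its own, the one nearer the tray first, with the fingers about 25 mm apart so they cup it.

>>> {"fn": "apply_moves", "kwargs": {
  "targets": [
    [[0.72,0.6,0,3.75,-0.41],[0.72,0.6,0,3.75,-0.41],[0.72,0.6,0,3.75,-0.41],[0.72,0.6,0,3.75,-0.41],[0.72,0.6,0,3.75,-0.41],[0.72,0.6,0,3.75,-0.41],[0.72,0.6,0,3.75,-0.41],[0.72,0.6,0,3.75,-0.41]]
  ]
}}

```text
clock: 0.77
eef_pos: [0.3612, -0.2892, 0.248]
tool_rot: [0.923, 0.385, -0.0, -0.0]
ft_force: [0.1, -1.0, -0.2]
grip_width: 0.025
grasp_force: 0.0
```

>>> {"fn": "apply_moves", "kwargs": {
  "targets": [
    [[0.72,0.6,0,3.75,-0.41],[0.72,0.6,0,3.75,-0.41],[0.72,0.6,0,3.75,-0.41],[0.72,0.6,0,3.75,-0.41],[0.72,0.6,0,3.75,-0.41],[0.72,0.6,0,3.75,-0.41],[0.72,0.6,0,3.75,-0.41],[0.72,0.6,0,3.75,-0.41]]
  ]
}}

```text
clock: 1.43
eef_pos: [0.5916, -0.0973, 0.2477]
tool_rot: [0.792, 0.611, -0.0, -0.0]
ft_force: [-0.2, -0.6, 0.6]
grip_width: 0.0253
grasp_force: 0.0
```

>>> {"fn": "apply_moves", "kwargs": {
  "targets": [
    [[0.72,0.6,-0.5,3.75,-0.41],[0.72,0.65,-0.5,3.75,-0.41],[0,0,-0.5,0,-0.41],[0,0,0,0,-0.41],[0,0,0,0,-0.41]]
  ]
}}

```text
clock: 1.85
eef_pos: [0.6449, -0.0501, 0.1873]
tool_rot: [0.751, 0.66, -0.002, -0.002]
ft_force: [0.4, -0.5, 0.4]
grip_width: 0.0252
grasp_force: 0.0
```

>>> {"fn": "apply_moves", "kwargs": {
  "targets": [
    [[0.06,0.06,-0.7,0,-0.41],[0,0,-0.7,0,-0.41],[0,0,-0.7,0,-0.41],[0,0,-0.5,0,-0.41],[0,0,-0.15,0,-0.41],[0,0,0,0,-0.41],[0,0,0,0,-0.41]]
  ]
}}

```text
clock: 2.43
eef_pos: [0.6496, -0.049, 0.0818]
tool_rot: [0.752, 0.659, 0.001, 0.001]
ft_force: [0.1, -0.1, 0.4]
grip_width: 0.0253
grasp_force: 0.0
```

```bash
python3 - <<'E'
from h import *
p,d=imaging.camera("side"); c=cv2.resize(p[120:230,210:380],None,fx=4.5,fy=4.5,interpolation=cv2.INTER_CUBIC);cv2.imwrite("pics/s1.png",c)
E
```

```text
(no output)
```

View pics/s1.png

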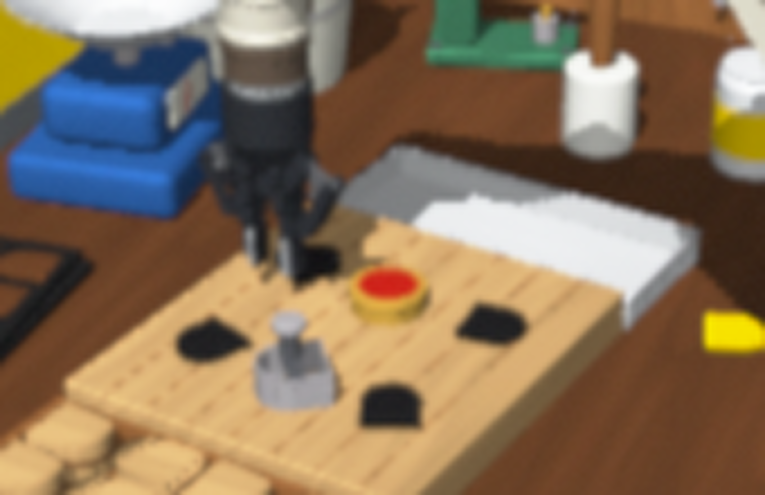

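The side crop shows the fingers, about 25 mm apart, standing behind the far tray-side lift at (320,262). They're clear of the wax tin at (388,293). Next I'll lower them and feel for the board.

>>> {"fn": "apply_moves", "kwargs": {
  "targets": [
    [[0,0,-0.3,0,-0.41],[0,0,-0.1,0,-0.41],[0,0,-0.05,0,-0.41],[0,0,0,0,-0.41],[0,0,0,0,-0.41]]
  ]
}}

```text
clock: 2.9
eef_pos: [0.6487, -0.048, 0.0614]
tool_rot: [0.751, 0.66, -0.0, -0.0]
ft_force: [-0.1, 0.0, 0.5]
grip_width: 0.025
grasp_force: 0.0
```

>>> {"fn": "apply_moves", "kwargs": {
  "targets": [
    [[0,0,-0.05,0,-0.41],[0,0,0,0,-0.41],[0,0,0,0,-0.41]]
  ]
}}

```text
clock: 3.15
eef_pos: [0.6488, -0.0481, 0.0596]
tool_rot: [0.751, 0.66, -0.0, -0.0]
ft_force: [0.4, -1.2, -0.7]
grip_width: 0.0249
grasp_force: 0.0
```

>>> {"fn": "apply_moves", "kwargs": {
  "targets": [
    [[0,0,-0.04,0,-0.41],[0,0,0,0,-0.41],[0,0,0,0,-0.41]]
  ]
}}

```text
clock: 3.4
eef_pos: [0.6492, -0.0481, 0.059]
tool_rot: [0.752, 0.66, 0.0, 0.0]
ft_force: [-1.5, 0.2, 4.7]
grip_width: 0.025
grasp_force: 2.6
```

>>> {"fn": "apply_moves", "kwargs": {
  "targets": [
    [[0,0,-0.04,0,-0.41],[0,0,0,0,-0.41],[0,0,0,0,-0.41]]
  ]
}}

```text
clock: 3.65
eef_pos: [0.6492, -0.0481, 0.059]
tool_rot: [0.751, 0.66, 0.001, 0.001]
ft_force: [-4.3, 1.1, 12.5]
grip_width: 0.0253
grasp_force: 6.2
```

The fingertips touch the board at TCP z = 0.059. I'll raise them 2.5 mm and sweep.

>>> {"fn": "apply_moves", "kwargs": {
  "targets": [
    [[0,0,0.1,0,-0.41],[-0.02,-0.15,0,0,-0.41],[-0.04,-0.3,0,0,-0.41],[-0.04,-0.3,0,0,-0.41],[-0.04,-0.3,0,0,-0.41],[-0.04,-0.3,0,0,-0.41],[-0.04,-0.3,0,0,-0.41],[-0.04,-0.3,0,0,-0.41]]
  ]
}}

```text
clock: 4.32
eef_pos: [0.6379, -0.1279, 0.0601]
tool_rot: [0.752, 0.659, -0.0, -0.0]
ft_force: [-0.0, 0.4, -0.8]
grip_width: 0.0249
grasp_force: 0.1
```

>>> {"fn": "apply_moves", "kwargs": {
  "targets": [
    [[-0.04,-0.3,0,0,-0.41],[-0.04,-0.3,0,0,-0.41],[-0.04,-0.3,0,0,-0.41],[-0.05,-0.4,0,0,-0.41],[-0.05,-0.4,0,0,-0.41],[-0.05,-0.4,0,0,-0.41],[-0.05,-0.4,0,0,-0.41],[0,0,0,0,-0.41]]
  ]
}}

```text
clock: 4.98
eef_pos: [0.625, -0.2304, 0.0604]
tool_rot: [0.753, 0.658, -0.0, 0.001]
ft_force: [0.8, 0.3, 0.9]
grip_width: 0.0252
grasp_force: 0.0
```

```bash
python3 - <<'E'
from h import *
p,d=imaging.camera("side"); c=cv2.resize(p[120:230,210:380],None,fx=4.5,fy=4.5,interpolation=cv2.INTER_CUBIC);cv2.imwrite("pics/s2.png",c)
E
```

```text
(no output)
```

View pics/s2.png

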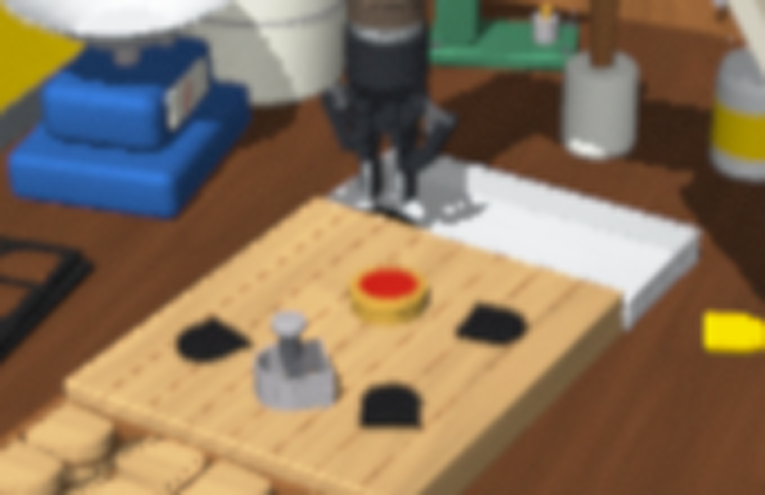

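>>> {"fn": "apply_moves", "kwargs": {
  "targets": [
    [[0,0,0.5,0,-0.41],[0.03,0.2,0.5,0,-0.41],[0.1,0.8,0,0,-0.41],[0.11,0.8,0,0,-0.41],[0.11,0.8,0,0,-0.41],[0.11,0.8,0,0,-0.41],[0.11,0.8,0,0,-0.41],[0.11,0.8,0,0,-0.41]]
  ]
}}

```text
clock: 5.7
eef_pos: [0.6528, -0.0239, 0.1005]
tool_rot: [0.751, 0.66, 0.0, -0.0]
ft_force: [-0.1, -0.4, 0.6]
grip_width: 0.0253
grasp_force: 0.0
```

>>> {"fn": "apply_moves", "kwargs": {
  "targets": [
    [[0.11,0.8,0,0,-0.41],[0.11,0.8,0,0,-0.41],[0.11,0.8,0,0,-0.41],[0.11,0.8,0,0,-0.41],[0,0,0,0,-0.41],[0,0,0,0,-0.41]]
  ]
}}

```text
clock: 6.2
eef_pos: [0.6702, 0.1049, 0.1002]
tool_rot: [0.75, 0.662, -0.0, -0.0]
ft_force: [-0.7, -0.9, -0.8]
grip_width: 0.0248
grasp_force: 0.0
```

```bash
python3 - <<'E'
from h import *
o=get_obs();print(o["eef_pos"],o["clock"])
a,_=imaging.camera("side");b,_=imaging.camera("top")
a=cv2.resize(a[120:230,210:380],None,fx=4.5,fy=4.5,interpolation=cv2.INTER_CUBIC);b=cv2.resize(b[85:235,195:450],(765,450),interpolation=cv2.INTER_CUBIC)
c=np.zeros((590,765,3),np.uint8); a2=cv2.resize(a,(383,248)); b2=cv2.resize(b,(580,341)); c[:248,:383]=a2;c[249:590,:580]=b2;cv2.imwrite("pics/m3.png",c)
E
```

```text
[0.67016466 0.10485621 0.10015577] 6.2
```

View pics/m3.png

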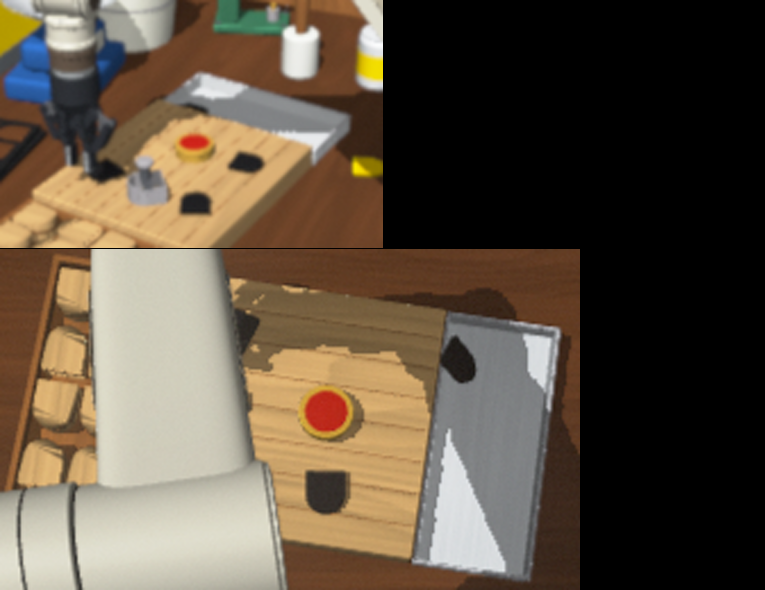

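Lift 2 is over the edge, but in the top view (459,360) it seems to lean on the tray's near wall. I'll check its tilt from depth.

```bash
python3 - <<'E'
from h import *
p,d=imaging.camera("top")
m=(p.max(2)<60)&(d>0); v,u=np.where(m); X=deproj("top",np.c_[u,v],d[v,u])
c=np.array([.559,-.016]);e=np.array([.991,-.132]);s=np.array([-.132,-.991])
E1=(X[:,:2]-c)@e;S=(X[:,:2]-c)@s
k=(abs(E1-.09)<.06)&(S>.17)&(S<.32)
E1,S,Z=E1[k],S[k],X[k,2]; print(k.sum(),E1.min(),E1.max(),S.min(),S.max())
for a in np.arange(.17,.26,.006):
    q=(S>=a)&(S<a+.006)
    if q.any(): print(a.round(3),q.sum(),Z[q].mean().round(4),E1[q].min().round(3),E1[q].max().round(3))
# tray/board profile along s at e1=0
for t in np.arange(.165,.33,.006):
    P=np.r_[c+s*t-.05*e,.03];w=proj("top",P)[0].round().astype(int);print(t.round(3),deproj("top",w,d[w[1],w[0]])[0,2].round(3),end="; ")
E
```

```text
197 0.07375461159674736 0.12834444644060436 0.18207351399342084 0.22751705070057196
0.182 19 0.0421 0.086 0.112
0.188 26 0.0393 0.082 0.123
0.194 31 0.0338 0.08 0.127
0.2 33 0.0305 0.075 0.128
0.206 29 0.0274 0.074 0.123
0.212 28 0.0214 0.074 0.123
0.218 22 0.0165 0.078 0.114
0.224 9 0.0136 0.082 0.103
0.165 0.043; 0.171 0.037; 0.177 0.041; 0.183 0.004; 0.189 0.003; 0.195 0.003; 0.201 0.004; 0.207 -0.0; 0.213 0.002; 0.219 0.004; 0.225 0.003; 0.231 0.007; 0.237 0.002; 0.243 -0.002; 0.249 -0.0; 0.255 0.002; 0.261 -0.001; 0.267 0.005; 0.273 -0.002; 0.279 -0.0; 0.285 -0.004; 0.291 0.005; 0.297 -0.002; 0.303 0.001; 0.309 0.002; 0.315 0.021; 0.321 0.028; 0.327 0.0;
```

Lift 2 leans about 35° over the near wall: its trailing end is at z = 0.042 and its leading end at 0.013. With shut fingers I'll nudge its low end sideways inside the tray so it slides off the rim. The later lifts I'll sweep over the edge faster.

>>> {"fn": "apply_moves", "kwargs": {
  "targets": [
    [[-0.02,-0.83,0,0,-1],[-0.02,-0.83,0,0,-1],[-0.02,-0.83,0,0,-1],[-0.02,-0.83,0,0,-1],[-0.02,-0.83,0,0,-1],[-0.02,-0.83,0,0,-1],[-0.02,-0.83,0,0,-1],[-0.01,-0.83,0,0,-1]]
  ]
}}

```text
clock: 7.02
eef_pos: [0.6633, -0.1672, 0.1007]
tool_rot: [0.752, 0.659, -0.0, -0.0]
ft_force: [-0.1, 0.4, -0.3]
grip_width: 0.0001
grasp_force: 0.0
```

>>> {"fn": "apply_moves", "kwargs": {
  "targets": [
    [[-0.01,-0.83,0,0,-1],[-0.01,-0.83,0,0,-1],[-0.01,-0.83,0,0,-1],[0,0,0,0,-1],[0,0,0,0,-1],[0,0,0,0,-1]]
  ]
}}

```text
clock: 7.52
eef_pos: [0.6622, -0.2646, 0.1002]
tool_rot: [0.752, 0.659, 0.0, -0.0]
ft_force: [-0.0, -0.2, -0.1]
grip_width: -0.0002
grasp_force: 0.0
```

>>> {"fn": "apply_moves", "kwargs": {
  "targets": [
    [[0,0,-0.5,0,-1],[0,0,-0.5,0,-1],[0,0,-0.4,0,-1],[0,0,0,0,-1],[0,0,0,0,-1]]
  ]
}}

```text
clock: 7.93
eef_pos: [0.6623, -0.2617, 0.0433]
tool_rot: [0.751, 0.66, -0.001, -0.002]
ft_force: [0.7, -0.4, 1.3]
grip_width: 0.0005
grasp_force: 0.0
```

>>> {"fn": "apply_moves", "kwargs": {
  "targets": [
    [[0,0,-0.15,0,-1],[0,0,-0.15,0,-1],[0,0,0,0,-1],[0,0,0,0,-1]]
  ]
}}

```text
clock: 8.27
eef_pos: [0.6632, -0.2631, 0.0326]
tool_rot: [0.751, 0.66, 0.0, 0.0]
ft_force: [0.9, -0.1, 0.5]
grip_width: 0.0005
grasp_force: 0.0
```

>>> {"fn": "apply_moves", "kwargs": {
  "targets": [
    [[-0.15,0.02,0,0,-1],[-0.2,0.03,0,0,-1],[-0.2,0.03,0,0,-1],[-0.2,0.03,0,0,-1],[-0.2,0.03,0,0,-1],[-0.2,0.03,0,0,-1],[-0.2,0.03,0,0,-1],[-0.2,0.03,0,0,-1]]
  ]
}}

```text
clock: 8.93
eef_pos: [0.6007, -0.2542, 0.0331]
tool_rot: [0.752, 0.66, 0.0, 0.0]
ft_force: [-0.2, 1.5, 0.2]
grip_width: 0.0003
grasp_force: 0.0
```

```bash
cat >> h.py <<'E'
C=np.array([.559,-.016]);E_=np.array([.991,-.132]);S_=np.array([-.132,-.991])
def dark(s0=-.18,s1=.33):
    "dark lumps on board/tray from the top view, in board axes"
    p,d=imaging.camera("top"); m=((p.max(2)<60)&(d>0)).astype(np.uint8); k,l=cv2.connectedComponents(m)
    for i in range(1,k):
        v,u=np.where(l==i)
        if not 60<len(u)<900: continue
        X=deproj("top",np.c_[u,v],d[v,u]); e=(X[:,:2]-C)@E_; s=(X[:,:2]-C)@S_
        if abs(e.mean())<.17 and s0<s.mean()<s1: print(len(u),"e",e.min().round(3),e.mean().round(3),e.max().round(3),"s",s.min().round(3),s.mean().round(3),s.max().round(3),"z",np.percentile(X[:,2],[5,50,95]).round(3))
    return p
E
python3 - <<'E'
from h import *
p=dark()
E
```

```text
246 e 0.065 0.093 0.117 s -0.103 -0.076 -0.05 z [0.045 0.05  0.054]
247 e -0.113 -0.084 -0.06 s -0.11 -0.082 -0.058 z [0.045 0.05  0.054]
```

>>> {"fn": "apply_moves", "kwargs": {
  "targets": [
    [[-0.25,0.03,0,0,-1],[-0.25,0.03,0,0,-1],[0,0,0,0,-1],[0.1,-0.1,0.6,0,-1],[0,0,0.6,0,-1],[0,0,0.6,0,-0.41],[0.2,0.8,0,0,-0.41],[0.2,0.8,0,0,-0.41]]
  ]
}}

```text
clock: 9.65
eef_pos: [0.6034, -0.1936, 0.1076]
tool_rot: [0.753, 0.658, 0.002, 0.003]
ft_force: [-0.3, 0.8, -1.2]
grip_width: 0.0253
grasp_force: 0.0
```

>>> {"fn": "apply_moves", "kwargs": {
  "targets": [
    [[0.2,0.8,0,0,-0.41],[0.2,0.8,0,0,-0.41],[0.2,0.8,0,0,-0.41],[0.2,0.8,0,0,-0.41],[0.2,0.8,0,0,-0.41],[0.2,0.8,0,0,-0.41],[0.2,0.8,0,0,-0.41],[0.2,0.8,0,0,-0.41]]
  ]
}}

```text
clock: 10.32
eef_pos: [0.6661, 0.0661, 0.1049]
tool_rot: [0.751, 0.66, 0.001, 0.0]
ft_force: [0.1, -0.5, 0.2]
grip_width: 0.0251
grasp_force: 0.0
```

>>> {"fn": "apply_moves", "kwargs": {
  "targets": [
    [[0.1,0.75,0,0,-0.41],[0,0,0,0,-0.41],[0,0,0,0,-0.41]]
  ]
}}

```text
clock: 10.57
eef_pos: [0.6697, 0.0967, 0.1044]
tool_rot: [0.75, 0.661, 0.0, 0.0]
ft_force: [-0.5, -0.5, -0.1]
grip_width: 0.0253
grasp_force: 0.0
```

```bash
python3 - <<'E'
from h import *
p=dark()
E
```

```text
195 e 0.073 0.098 0.128 s 0.182 0.204 0.228 z [0.014 0.03  0.043]
236 e -0.119 -0.095 -0.071 s 0.041 0.063 0.084 z [0.046 0.05  0.054]
```

Lift 2 hasn't moved: the fingertips passed just above its low end. I'll push lower and nearer the wall, from the other side, where there's room.

>>> {"fn": "apply_moves", "kwargs": {
  "targets": [
    [[-0.22,-0.82,0,0,-1],[-0.22,-0.82,0,0,-1],[-0.22,-0.82,0,0,-1],[-0.22,-0.82,0,0,-1],[-0.22,-0.82,0,0,-1],[-0.22,-0.82,0,0,-1],[-0.22,-0.82,0,0,-1],[-0.22,-0.82,0,0,-1]]
  ]
}}

```text
clock: 11.28
eef_pos: [0.5975, -0.1714, 0.1048]
tool_rot: [0.752, 0.659, -0.0, 0.0]
ft_force: [0.8, -0.5, -0.6]
grip_width: 0.0002
grasp_force: 0.0
```

>>> {"fn": "apply_moves", "kwargs": {
  "targets": [
    [[-0.22,-0.82,0,0,-1],[-0.25,-0.82,0,0,-1],[0,0,-0.3,0,-1],[0,0,-0.4,0,-1],[0,0,0,0,-1],[0,0,0,0,-1]]
  ]
}}

```text
clock: 11.78
eef_pos: [0.5784, -0.2348, 0.0757]
tool_rot: [0.752, 0.659, -0.001, -0.001]
ft_force: [0.3, 0.3, 0.8]
grip_width: 0.0001
grasp_force: 0.0
```

>>> {"fn": "apply_moves", "kwargs": {
  "targets": [
    [[0,0,-0.5,0,-1],[0,0,-0.5,0,-1],[0,0,-0.18,0,-1],[0,0,0,0,-1],[0,0,0,0,-1]]
  ]
}}

```text
clock: 12.2
eef_pos: [0.5802, -0.2336, 0.0298]
tool_rot: [0.751, 0.66, -0.0, 0.0]
ft_force: [0.1, 0.8, -0.7]
grip_width: -0.0002
grasp_force: 0.0
```

>>> {"fn": "apply_moves", "kwargs": {
  "targets": [
    [[0.15,-0.02,0,0,-1],[0.15,-0.02,0,0,-1],[0.15,-0.02,0,0,-1],[0.15,-0.02,0,0,-1],[0.12,-0.02,0,0,-1],[0,0,0,0,-1]]
  ]
}}

```text
clock: 12.7
eef_pos: [0.6104, -0.2379, 0.0295]
tool_rot: [0.751, 0.66, 0.0, 0.001]
ft_force: [0.1, -0.1, 0.2]
grip_width: -0.0003
grasp_force: 0.0
```

>>> {"fn": "apply_moves", "kwargs": {
  "targets": [
    [[-0.1,0,0,0,-1],[0,0,0.6,0,-1],[0,0,0.6,0,-1],[0,0,0.65,0,-0.41],[0.16,0.85,0,0,-0.41],[0.16,0.85,0,0,-0.41],[0.16,0.85,0,0,-0.41],[0.16,0.85,0,0,-0.41]]
  ]
}}

```text
clock: 13.37
eef_pos: [0.6298, -0.1008, 0.1034]
tool_rot: [0.752, 0.659, -0.0, -0.0]
ft_force: [1.1, -0.5, -0.4]
grip_width: 0.0252
grasp_force: 0.0
```

>>> {"fn": "apply_moves", "kwargs": {
  "targets": [
    [[0.16,0.85,0,0,-0.41],[0.16,0.85,0,0,-0.41],[0.16,0.85,0,0,-0.41],[0.16,0.85,0,0,-0.41],[0.16,0.85,0,0,-0.41],[0.14,0.72,0,0,-0.41],[0,0,0,0,-0.41],[0,0,0,0,-0.41]]
  ]
}}

```text
clock: 14.03
eef_pos: [0.6674, 0.099, 0.1028]
tool_rot: [0.75, 0.661, -0.0, -0.0]
ft_force: [0.4, -0.0, 0.5]
grip_width: 0.0252
grasp_force: 0.0
```

```bash
python3 - <<'E'
from h import *
p=dark(); cv2.imwrite("pics/t4.png",cv2.resize(p[85:235,195:450],(765,450),interpolation=cv2.INTER_CUBIC))
E
```

```text
75 e 0.073 0.099 0.116 s -0.075 -0.062 -0.05 z [0.045 0.05  0.054]
220 e 0.096 0.121 0.156 s 0.183 0.21 0.234 z [0.013 0.025 0.037]
235 e -0.119 -0.095 -0.071 s 0.041 0.063 0.084 z [0.045 0.05  0.055]
```

View pics/t4.png

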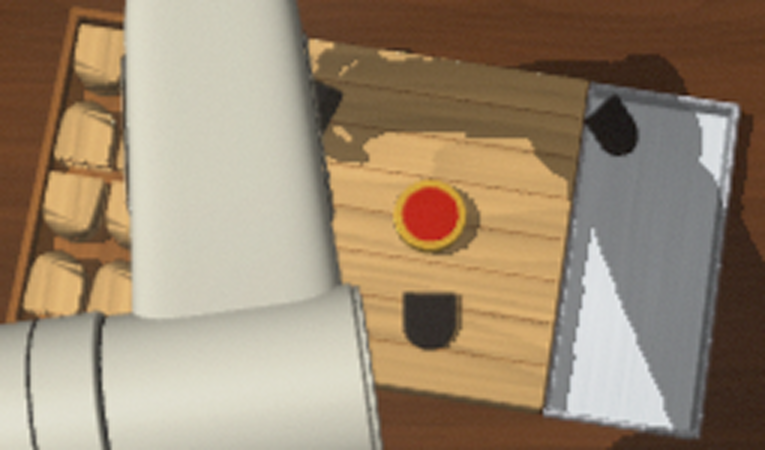

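Lift 2 now lies in the tray's far corner at (613,127). Only one corner still rests on the near wall. I'll steer lift 1 slightly toward the middle to miss it, and fling it faster over the edge.

>>> {"fn": "apply_moves", "kwargs": {
  "targets": [
    [[0,0,-0.5,0,-0.41],[0,0,-0.4,0,-0.41],[0,0,-0.13,0,-0.41],[0,0,0,0,-0.41],[-0.02,-0.15,0,0,-0.41],[-0.05,-0.3,0,0,-0.41],[-0.05,-0.3,0,0,-0.41],[-0.05,-0.3,0,0,-0.41]]
  ]
}}

```text
clock: 14.75
eef_pos: [0.6614, 0.0534, 0.0629]
tool_rot: [0.752, 0.659, 0.0, 0.0]
ft_force: [0.1, 0.5, -0.4]
grip_width: 0.0253
grasp_force: 0.1
```

>>> {"fn": "apply_moves", "kwargs": {
  "targets": [
    [[-0.05,-0.3,0,0,-0.41],[-0.05,-0.3,0,0,-0.41],[-0.05,-0.3,0,0,-0.41],[-0.05,-0.3,0,0,-0.41],[-0.05,-0.3,0,0,-0.41],[-0.05,-0.3,0,0,-0.41],[-0.05,-0.3,0,0,-0.41]]
  ]
}}

```text
clock: 15.33
eef_pos: [0.647, -0.0301, 0.062]
tool_rot: [0.752, 0.66, -0.0, -0.0]
ft_force: [-1.0, -0.2, 0.8]
grip_width: 0.0249
grasp_force: 0.2
```

```bash
python3 - <<'E'
from h import *
o=get_obs();d=o["eef_pos"][:2]-C;print(o["eef_pos"],o["ft_force"],"e,s",d@E_,d@S_)
p,_=imaging.camera("side")
for i,s,c in blobs("side",p)[0]:
    X=plane("side",c,.046)[0,:2]-C
    if abs(X@E_)<.17 and abs(X@S_)<.19: print(s[4],(X@E_).round(3),(X@S_).round(3))
E
```

```text
[ 0.64698399 -0.03009593  0.06199809] [-0.95850225 -0.17207035  0.83666169] e,s 0.08905279724288027 0.0023551833152872757
75 -0.093 0.065
87 -0.083 -0.08
```

>>> {"fn": "apply_moves", "kwargs": {
  "targets": [
    [[-0.05,-0.3,0,0,-0.41],[-0.05,-0.3,0,0,-0.41],[-0.05,-0.3,0,0,-0.41],[-0.05,-0.3,0,0,-0.41]]
  ]
}}

```text
clock: 15.72
eef_pos: [0.639, -0.078, 0.0619]
tool_rot: [0.751, 0.66, -0.0, -0.0]
ft_force: [-0.1, 0.4, 0.6]
grip_width: 0.0253
grasp_force: 0.1
```

>>> {"fn": "apply_moves", "kwargs": {
  "targets": [
    [[-0.12,-0.33,0,0,-0.41],[-0.12,-0.33,0,0,-0.41],[-0.12,-0.33,0,0,-0.41],[-0.14,-0.4,0,0,-0.41],[-0.17,-0.55,0,0,-0.41],[-0.22,-0.73,0,0,-0.41],[-0.22,-0.73,0,0,-0.41],[-0.1,-0.6,0,0,-0.41]]
  ]
}}

```text
clock: 16.38
eef_pos: [0.589, -0.2394, 0.062]
tool_rot: [0.752, 0.659, -0.001, -0.0]
ft_force: [0.7, 0.9, -1.0]
grip_width: 0.0258
grasp_force: 0.0
```

>>> {"fn": "apply_moves", "kwargs": {
  "targets": [
    [[0,0,0.6,0,-0.41],[0,0,0.5,0,-0.41],[-0.45,0.8,0,0,-0.41],[-0.45,0.8,0,0,-0.41],[-0.45,0.8,0,0,-0.41],[-0.45,0.8,0,0,-0.41],[-0.45,0.8,0,0,-0.41],[-0.45,0.8,0,0,-0.41]]
  ]
}}

```text
clock: 17.05
eef_pos: [0.4814, -0.0444, 0.1061]
tool_rot: [0.752, 0.659, 0.0, 0.0]
ft_force: [-0.3, 1.1, 0.7]
grip_width: 0.0253
grasp_force: 0.0
```

>>> {"fn": "apply_moves", "kwargs": {
  "targets": [
    [[-0.45,0.8,0,0,-0.41],[0,0,0,0,-0.41],[0,0,0,0,-0.41]]
  ]
}}

```text
clock: 17.3
eef_pos: [0.4637, -0.0121, 0.1063]
tool_rot: [0.751, 0.661, -0.0, 0.0]
ft_force: [0.5, -0.2, 0.1]
grip_width: 0.0253
grasp_force: 0.0
```

```bash
python3 - <<'E'
from h import *
p=dark(); cv2.imwrite("pics/t5.png",cv2.resize(p[85:235,195:450],(765,450),interpolation=cv2.INTER_CUBIC))
o=get_obs();d=o["eef_pos"][:2]-C;print(o["eef_pos"],"e,s",d@E_,d@S_)
E
```

```text
210 e 0.095 0.121 0.152 s 0.183 0.211 0.234 z [0.013 0.025 0.038]
240 e 0.033 0.058 0.082 s 0.199 0.225 0.25 z [0.007 0.011 0.015]
82 e -0.108 -0.083 -0.064 s -0.11 -0.097 -0.087 z [0.047 0.05  0.054]
[ 0.4648967  -0.01302484  0.10645885] e,s -0.09364909342858492 0.009473255612580061
```

View pics/t5.png

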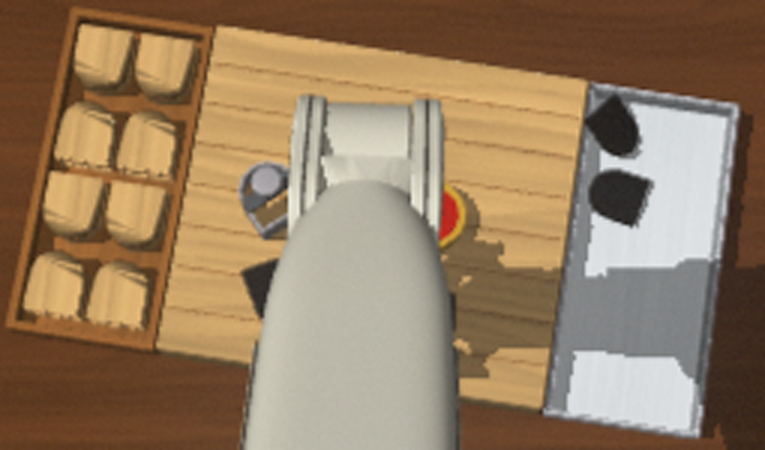

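Lift 1 lies flat in the tray at (620,197), with its top at z = 0.011, so the faster exit works. Now lift 4.

>>> {"fn": "apply_moves", "kwargs": {
  "targets": [
    [[0,0,-0.5,0,-0.41],[0,0,-0.45,0,-0.41],[0,0,-0.16,0,-0.41],[0,0,0,0,-0.41],[-0.02,-0.15,0,0,-0.41],[-0.04,-0.3,0,0,-0.41],[-0.04,-0.3,0,0,-0.41],[-0.04,-0.3,0,0,-0.41]]
  ]
}}

```text
clock: 18.02
eef_pos: [0.4603, -0.0562, 0.0628]
tool_rot: [0.752, 0.66, 0.001, 0.001]
ft_force: [0.0, -0.1, 0.5]
grip_width: 0.0252
grasp_force: 0.0
```

>>> {"fn": "apply_moves", "kwargs": {
  "targets": [
    [[-0.04,-0.3,0,0,-0.41],[-0.04,-0.3,0,0,-0.41],[-0.04,-0.3,0,0,-0.41],[-0.06,-0.45,0,0,-0.41],[-0.09,-0.65,0,0,-0.41],[-0.1,-0.74,0,0,-0.41],[-0.1,-0.74,0,0,-0.41],[-0.08,-0.55,0,0,-0.41]]
  ]
}}

```text
clock: 18.68
eef_pos: [0.4377, -0.2195, 0.0631]
tool_rot: [0.752, 0.659, 0.0, 0.002]
ft_force: [0.1, 0.5, 0.3]
grip_width: 0.0253
grasp_force: 0.0
```

>>> {"fn": "apply_moves", "kwargs": {
  "targets": [
    [[0,0,0.6,0,-0.41],[0,0,0.5,0,-0.41],[0.14,0.87,0,0,-0.41],[0.14,0.87,0,0,-0.41],[0.14,0.87,0,0,-0.41],[0.14,0.87,0,0,-0.41],[0.14,0.87,0,0,-0.41],[0.14,0.87,0,0,-0.41]]
  ]
}}

```text
clock: 19.35
eef_pos: [0.472, -0.0067, 0.1071]
tool_rot: [0.752, 0.659, 0.001, 0.001]
ft_force: [0.4, -0.4, -0.2]
grip_width: 0.0251
grasp_force: 0.0
```

>>> {"fn": "apply_moves", "kwargs": {
  "targets": [
    [[0.14,0.87,0,0,-0.41],[0.14,0.87,0,0,-0.41],[0.14,0.87,0,0,-0.41],[0.13,0.87,0,0,-0.41],[0,0,0,0,-0.41],[0,0,0,0,-0.41]]
  ]
}}

```text
clock: 19.85
eef_pos: [0.494, 0.1332, 0.1067]
tool_rot: [0.75, 0.661, 0.001, 0.001]
ft_force: [-0.6, -0.2, -0.8]
grip_width: 0.0255
grasp_force: 0.0
```

```bash
python3 - <<'E'
from h import *
p=dark(); cv2.imwrite("pics/t6.png",cv2.resize(p[85:235,195:450],(765,450),interpolation=cv2.INTER_CUBIC))
o=get_obs();d=o["eef_pos"][:2]-C;print(o["eef_pos"],"e,s",d@E_,d@S_)
E
```

```text
210 e 0.095 0.121 0.152 s 0.183 0.211 0.234 z [0.013 0.025 0.038]
244 e 0.033 0.058 0.083 s 0.199 0.225 0.25 z [0.006 0.011 0.016]
194 e -0.208 -0.082 -0.059 s -0.1 -0.077 -0.028 z [0.045 0.05  0.054]
261 e -0.12 -0.094 -0.07 s 0.194 0.216 0.241 z [0.006 0.011 0.016]
[0.4934837  0.1318766  0.10640985] e,s -0.08444636128621145 -0.13789756086079255
```

>>> {"fn": "apply_moves", "kwargs": {
  "targets": [
    [[0,0,-0.5,0,-0.41],[0,0,-0.45,0,-0.41],[0,0,-0.16,0,-0.41],[0,0,0,0,-0.41],[-0.02,-0.15,0,0,-0.41],[-0.04,-0.3,0,0,-0.41],[-0.04,-0.3,0,0,-0.41],[-0.04,-0.3,0,0,-0.41]]
  ]
}}

```text
clock: 20.57
eef_pos: [0.4874, 0.0884, 0.062]
tool_rot: [0.752, 0.66, 0.0, 0.0]
ft_force: [0.2, 0.8, -0.3]
grip_width: 0.0254
grasp_force: 0.2
```

>>> {"fn": "apply_moves", "kwargs": {
  "targets": [
    [[-0.05,-0.35,0,0,-0.41],[-0.05,-0.35,0,0,-0.41],[-0.05,-0.35,0,0,-0.41],[-0.05,-0.35,0,0,-0.41],[-0.05,-0.35,0,0,-0.41],[-0.05,-0.35,0,0,-0.41],[-0.05,-0.35,0,0,-0.41],[-0.05,-0.35,0,0,-0.41]]
  ]
}}

```text
clock: 21.23
eef_pos: [0.4709, -0.0238, 0.0618]
tool_rot: [0.752, 0.659, 0.0, 0.0]
ft_force: [0.7, 1.0, 0.6]
grip_width: 0.0255
grasp_force: 0.2
```

>>> {"fn": "apply_moves", "kwargs": {
  "targets": [
    [[-0.05,-0.35,0,0,-0.41],[-0.05,-0.35,0,0,-0.41],[-0.05,-0.35,0,0,-0.41]]
  ]
}}

```text
clock: 21.48
eef_pos: [0.4648, -0.0658, 0.0618]
tool_rot: [0.752, 0.659, 0.0, 0.0]
ft_force: [0.2, 0.0, 0.2]
grip_width: 0.0256
grasp_force: 0.3
```

>>> {"fn": "apply_moves", "kwargs": {
  "targets": [
    [[0.07,-0.36,0,0,-0.41],[0.07,-0.36,0,0,-0.41],[0.07,-0.36,0,0,-0.41],[0.09,-0.47,0,0,-0.41],[0.11,-0.67,0,0,-0.41],[0.1,-0.77,0,0,-0.41],[0.1,-0.77,0,0,-0.41],[-0.05,-0.4,0,0,-0.41]]
  ]
}}

```text
clock: 22.15
eef_pos: [0.4882, -0.235, 0.0621]
tool_rot: [0.753, 0.659, 0.0, 0.002]
ft_force: [1.4, 0.5, 0.1]
grip_width: 0.0253
grasp_force: 0.0
```

>>> {"fn": "apply_moves", "kwargs": {
  "targets": [
    [[0,0,0.6,0,-0.41],[0,0,0.6,0,-0.41],[-0.1,0.8,0,0,-0.41],[-0.1,0.8,0,0,-0.41],[-0.1,0.8,0,0,-0.41],[-0.1,0.8,0,0,-0.41],[-0.1,0.8,0,0,-0.41],[-0.1,0.8,0,0,-0.41]]
  ]
}}

```text
clock: 22.82
eef_pos: [0.4628, -0.0383, 0.1098]
tool_rot: [0.752, 0.659, 0.0, 0.0]
ft_force: [1.0, -0.7, 0.9]
grip_width: 0.0252
grasp_force: 0.0
```

>>> {"fn": "apply_moves", "kwargs": {
  "targets": [
    [[-0.1,0.8,0,0,-0.41],[0,0,0,0,-0.41],[0,0,0,0,-0.41]]
  ]
}}

```text
clock: 23.07
eef_pos: [0.4591, -0.0061, 0.1097]
tool_rot: [0.751, 0.661, -0.0, 0.0]
ft_force: [0.6, -0.4, 0.6]
grip_width: 0.0253
grasp_force: 0.0
```

```bash
python3 - <<'E'
from h import *
p=dark(); cv2.imwrite("pics/t7.png",cv2.resize(p[85:235,195:450],(765,450),interpolation=cv2.INTER_CUBIC))
o=get_obs();d=o["eef_pos"][:2]-C;print(o["eef_pos"],"e,s",d@E_,d@S_)
E
```

```text
209 e 0.095 0.121 0.152 s 0.183 0.211 0.234 z [0.013 0.025 0.037]
242 e 0.033 0.058 0.082 s 0.199 0.225 0.251 z [0.006 0.012 0.017]
510 e -0.119 -0.068 -0.016 s 0.19 0.217 0.245 z [0.007 0.013 0.02 ]
[ 0.45947305 -0.00697535  0.10965915] e,s -0.09982246317213984 0.004194125901843486
```

View pics/t7.png

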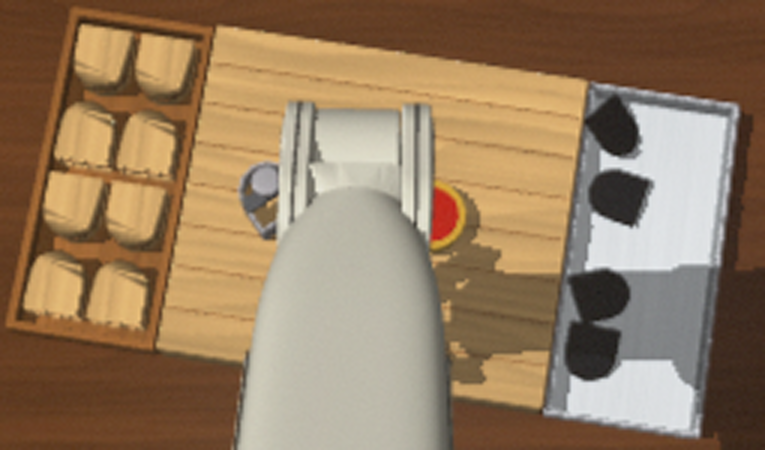

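Lifts 1, 3 and 4 lie flat at (620,197), (600,293) and (592,350). Lift 2 at (613,127) still has one corner on the near wall. I'll look at its outline before nudging it free.

```bash
python3 - <<'E'
from h import *
p,d=imaging.camera("top"); v,u=np.where((p.max(2)<60)&(d>0)); X=deproj("top",np.c_[u,v],d[v,u])
e=(X[:,:2]-C)@E_; s=(X[:,:2]-C)@S_; k=(e>.09)&(e<.16)&(s>.178)&(s<.26); e,s,Z=e[k],s[k],X[k,2]
A=np.c_[e-.12,s-.21,np.ones(len(e))];w=np.linalg.lstsq(A,Z,rcond=None)[0];print("plane dz/de dz/ds z0",w.round(3),np.std(A@w-Z).round(4))
for a in np.arange(.178,.24,.005):
    q=(s>=a)&(s<a+.005)
    if q.any(): print(a.round(3),e[q].min().round(3),e[q].max().round(3),Z[q].mean().round(3))
E
```

```text
plane dz/de dz/ds z0 [-0.129 -0.543  0.025] 0.0029
0.183 0.115 0.125 0.037
0.188 0.113 0.129 0.034
0.193 0.106 0.133 0.034
0.198 0.102 0.144 0.031
0.203 0.1 0.152 0.028
0.208 0.096 0.154 0.025
0.213 0.096 0.151 0.021
0.218 0.097 0.143 0.02
0.223 0.1 0.137 0.018
0.228 0.102 0.137 0.014
0.233 0.111 0.116 0.012
```

>>> {"fn": "apply_moves", "kwargs": {
  "targets": [
    [[0.58,-0.77,0,0,-1],[0.58,-0.77,0,0,-1],[0.58,-0.77,0,0,-1],[0.58,-0.77,0,0,-1],[0.58,-0.77,0,0,-1],[0.58,-0.77,0,0,-1],[0.58,-0.77,0,0,-1],[0.58,-0.77,0,0,-1]]
  ]
}}

```text
clock: 23.83
eef_pos: [0.645, -0.2573, 0.109]
tool_rot: [0.753, 0.658, -0.0, 0.0]
ft_force: [0.1, -0.7, -0.9]
grip_width: -0.0003
grasp_force: 0.0
```

>>> {"fn": "apply_moves", "kwargs": {
  "targets": [
    [[0,0,-0.5,0,-1],[0,0,-0.5,0,-1],[0,0,-0.4,0,-1],[0,0,0,0,-1],[0,0,0,0,-1]]
  ]
}}

```text
clock: 24.25
eef_pos: [0.6434, -0.2546, 0.0517]
tool_rot: [0.752, 0.659, -0.001, -0.001]
ft_force: [-0.3, 0.5, 1.2]
grip_width: -0.0
grasp_force: 0.0
```

>>> {"fn": "apply_moves", "kwargs": {
  "targets": [
    [[0,0,-0.1,0,-1],[0,0,-0.1,0,-1],[0,0,-0.06,0,-1],[0,0,0,0,-1],[0,0,0,0,-1]]
  ]
}}

```text
clock: 24.67
eef_pos: [0.6454, -0.2528, 0.0433]
tool_rot: [0.751, 0.66, 0.0, 0.0]
ft_force: [0.7, -0.0, -0.6]
grip_width: 0.0001
grasp_force: 0.0
```

>>> {"fn": "apply_moves", "kwargs": {
  "targets": [
    [[0,0,-0.05,0,-1],[0,0,0,0,-1],[0,0,0,0,-1]]
  ]
}}

```text
clock: 24.92
eef_pos: [0.6453, -0.2527, 0.0409]
tool_rot: [0.751, 0.66, 0.0, -0.0]
ft_force: [0.0, 1.3, 0.5]
grip_width: -0.0
grasp_force: 0.0
```

>>> {"fn": "apply_moves", "kwargs": {
  "targets": [
    [[0,0,-0.05,0,-1],[0,0,0,0,-1],[0,0,0,0,-1]]
  ]
}}

```text
clock: 25.17
eef_pos: [0.6456, -0.253, 0.0397]
tool_rot: [0.751, 0.66, 0.0, 0.001]
ft_force: [-0.5, 0.3, 4.8]
grip_width: 0.0
grasp_force: 1.7
```

>>> {"fn": "apply_moves", "kwargs": {
  "targets": [
    [[0,0,-0.04,0,-1],[0,0,0,0,-1],[0,0,0,0,-1]]
  ]
}}

```text
clock: 25.42
eef_pos: [0.6458, -0.2531, 0.0394]
tool_rot: [0.752, 0.66, 0.001, 0.001]
ft_force: [-2.4, 0.2, 9.8]
grip_width: 0.0005
grasp_force: 3.9
```

Contact is at the expected height, with about 10 N. Now I'll drag it away from the wall.

>>> {"fn": "apply_moves", "kwargs": {
  "targets": [
    [[-0.01,-0.1,-0.03,0,-1],[-0.01,-0.1,-0.04,0,-1],[-0.01,-0.1,-0.04,0,-1],[0,0,0,0,-1]]
  ]
}}

```text
clock: 25.75
eef_pos: [0.6436, -0.2659, 0.0319]
tool_rot: [0.752, 0.659, -0.0, -0.0]
ft_force: [1.0, -1.2, 1.9]
grip_width: -0.0005
grasp_force: 1.1
```

>>> {"fn": "apply_moves", "kwargs": {
  "targets": [
    [[-0.01,-0.1,-0.04,0,-1],[-0.01,-0.1,-0.04,0,-1],[-0.01,-0.1,-0.04,0,-1],[0,0,0,0,-1]]
  ]
}}

```text
clock: 26.08
eef_pos: [0.642, -0.2777, 0.0268]
tool_rot: [0.752, 0.659, -0.001, -0.001]
ft_force: [1.2, -0.2, -0.9]
grip_width: 0.0001
grasp_force: 0.0
```

>>> {"fn": "apply_moves", "kwargs": {
  "targets": [
    [[0,0,0.7,0,-1],[0,0,0.7,0,-1],[0,0,0.7,0,-1],[-0.56,0.8,0,0,-1],[-0.56,0.8,0,0,-1],[-0.56,0.8,0,0,-1],[-0.56,0.8,0,0,-1],[-0.56,0.8,0,0,-1]]
  ]
}}

```text
clock: 26.75
eef_pos: [0.5293, -0.1156, 0.1119]
tool_rot: [0.752, 0.66, 0.0, -0.0]
ft_force: [-1.1, 0.7, -0.3]
grip_width: -0.0001
grasp_force: 0.0
```

>>> {"fn": "apply_moves", "kwargs": {
  "targets": [
    [[-0.56,0.8,0,0,-1],[-0.56,0.8,0,0,-1],[-0.56,0.8,0,0,-1],[0,0,0,0,-1],[0,0,0,0,-1]]
  ]
}}

```text
clock: 27.17
eef_pos: [0.4624, -0.0195, 0.1122]
tool_rot: [0.75, 0.661, -0.0, -0.0]
ft_force: [0.2, -0.4, 0.7]
grip_width: -0.0
grasp_force: 0.0
```

```bash
python3 - <<'E'
from h import *
p=dark(); cv2.imwrite("pics/t8.png",cv2.resize(p[85:235,195:450],(765,450),interpolation=cv2.INTER_CUBIC))
o=get_obs();print(o["eef_pos"])
E
```

```text
226 e 0.095 0.12 0.152 s 0.183 0.211 0.234 z [0.013 0.025 0.037]
243 e 0.032 0.058 0.083 s 0.199 0.225 0.251 z [0.006 0.011 0.016]
507 e -0.12 -0.068 -0.016 s 0.189 0.217 0.245 z [0.008 0.013 0.02 ]
[ 0.46392727 -0.02045078  0.11242865]
```

Lift 2 hasn't moved: the tips slid over it. Its raised corner stands a few mm above the tray rim, so I'll push that corner sideways with the tips just above the rim. That should turn it off the wall.

>>> {"fn": "apply_moves", "kwargs": {
  "targets": [
    [[0.48,-0.71,0,0,-1],[0.48,-0.71,0,0,-1],[0.48,-0.71,0,0,-1],[0.48,-0.71,0,0,-1],[0.48,-0.71,0,0,-1],[0.48,-0.71,0,0,-1],[0.48,-0.71,0,0,-1],[0,0,0,0,-1]]
  ]
}}

```text
clock: 27.88
eef_pos: [0.6016, -0.2274, 0.111]
tool_rot: [0.754, 0.657, 0.0, 0.003]
ft_force: [0.7, -0.1, 0.0]
grip_width: -0.0001
grasp_force: 0.0
```

>>> {"fn": "apply_moves", "kwargs": {
  "targets": [
    [[0,0,-0.4,0,-1],[0,0,-0.4,0,-1],[0,0,0,0,-1],[0,0,0,0,-1]]
  ]
}}

```text
clock: 28.22
eef_pos: [0.5972, -0.2206, 0.0786]
tool_rot: [0.752, 0.659, -0.001, -0.001]
ft_force: [0.1, 0.2, 0.5]
grip_width: 0.0001
grasp_force: 0.0
```

>>> {"fn": "apply_moves", "kwargs": {
  "targets": [
    [[0,0,-0.4,0,-1],[0,0,-0.25,0,-1],[0,0,0,0,-1],[0,0,0,0,-1],[0,0,0,0,-1]]
  ]
}}

```text
clock: 28.63
eef_pos: [0.5985, -0.2198, 0.0548]
tool_rot: [0.751, 0.66, 0.0, 0.0]
ft_force: [0.1, -0.4, 0.6]
grip_width: 0.0002
grasp_force: 0.0
```

>>> {"fn": "apply_moves", "kwargs": {
  "targets": [
    [[0,0,-0.13,0,-1],[0,0,0,0,-1],[0.15,-0.02,0,0,-1],[0.15,-0.02,0,0,-1],[0.15,-0.02,0,0,-1],[0.15,-0.02,0,0,-1],[0,0,0,0,-1]]
  ]
}}

```text
clock: 29.22
eef_pos: [0.6239, -0.2231, 0.049]
tool_rot: [0.751, 0.66, 0.001, 0.001]
ft_force: [0.5, -0.5, 0.5]
grip_width: 0.0001
grasp_force: 0.0
```

>>> {"fn": "apply_moves", "kwargs": {
  "targets": [
    [[0.12,-0.03,0,0,-1],[0.12,-0.05,0,0,-1],[0.12,-0.07,0,0,-1],[0.12,-0.08,0,0,-1],[0,0,0,0,-1]]
  ]
}}

```text
clock: 29.63
eef_pos: [0.6388, -0.2317, 0.0483]
tool_rot: [0.752, 0.66, -0.002, -0.003]
ft_force: [-7.9, 1.5, 5.1]
grip_width: -0.0004
grasp_force: 3.9
```

>>> {"fn": "apply_moves", "kwargs": {
  "targets": [
    [[-0.02,-0.1,0,0,-1],[-0.02,-0.1,0,0,-1],[-0.01,-0.1,0,0,-1],[-0.01,-0.1,0,0,-1],[0,0,0,0,-1]]
  ]
}}

```text
clock: 30.05
eef_pos: [0.6395, -0.2495, 0.049]
tool_rot: [0.752, 0.659, 0.0, 0.001]
ft_force: [0.3, -0.7, 0.4]
grip_width: -0.0003
grasp_force: 0.0
```

>>> {"fn": "apply_moves", "kwargs": {
  "targets": [
    [[-0.1,0,0.6,0,-1],[0,0,0.6,0,-1],[0,0,0.5,0,-1],[-0.56,0.8,0,0,-1],[-0.56,0.8,0,0,-1],[-0.56,0.8,0,0,-1],[-0.56,0.8,0,0,-1],[-0.56,0.8,0,0,-1]]
  ]
}}

```text
clock: 30.72
eef_pos: [0.5224, -0.0871, 0.1171]
tool_rot: [0.752, 0.659, 0.001, 0.001]
ft_force: [-0.3, 1.6, 0.3]
grip_width: 0.0002
grasp_force: 0.0
```

>>> {"fn": "apply_moves", "kwargs": {
  "targets": [
    [[-0.56,0.8,0,0,-1],[-0.56,0.8,0,0,-1],[0,0,0,0,-1],[0,0,0,0,-1]]
  ]
}}

```text
clock: 31.05
eef_pos: [0.4777, -0.0227, 0.1173]
tool_rot: [0.75, 0.661, 0.0, 0.001]
ft_force: [0.1, -0.8, 0.0]
grip_width: 0.0002
grasp_force: 0.0
```

```bash
python3 - <<'E'
from h import *
p=dark(); cv2.imwrite("pics/t9.png",cv2.resize(p[85:235,195:450],(765,450),interpolation=cv2.INTER_CUBIC))
o=get_obs();print(o["eef_pos"])
E
```

```text
231 e 0.105 0.131 0.163 s 0.197 0.223 0.249 z [0.013 0.022 0.033]
236 e 0.04 0.067 0.09 s 0.202 0.228 0.255 z [0.007 0.011 0.016]
513 e -0.111 -0.059 -0.008 s 0.191 0.216 0.244 z [0.007 0.013 0.019]
[ 0.47908839 -0.02375546  0.11757117]
```

View pics/t9.png

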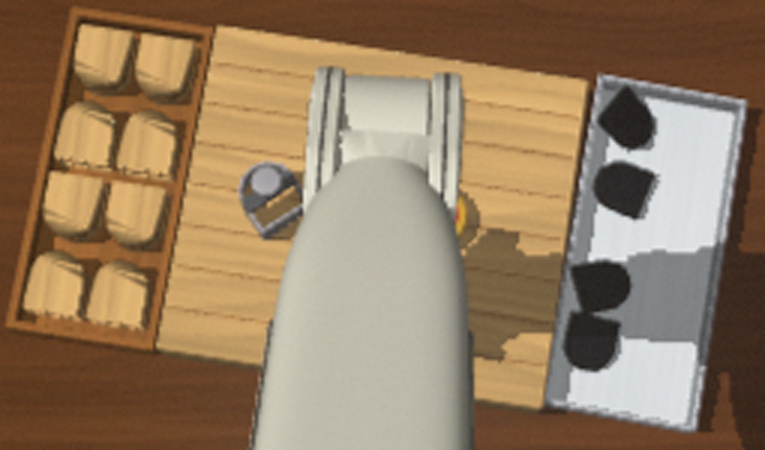

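Lift 2's corner is off the near wall now, but that push also shifted the tray by several mm. It turned slightly, and the gap at the far end has grown. I'll measure the shift so I can push the tray back.

```bash
cat >> h.py <<'E'
def tray(p):
    q=p.astype(int); m=((q.max(2)-q.min(2))<28).astype(np.uint8); m[:,:375]=0; m[:,460:]=0; m[:90]=0; m[245:]=0
    m=cv2.morphologyEx(m,cv2.MORPH_OPEN,np.ones((3,3))); k,l,s,c=cv2.connectedComponentsWithStats(m); i=1+np.argmax(s[1:,4])
    v,u=np.where(l==i); h=cv2.convexHull(np.c_[u,v].astype(np.float32))[:,0]; X=plane("top",h,.03)[:,:2]
    r=cv2.minAreaRect((np.c_[(X-C)@E_,(X-C)@S_]*1000).astype(np.float32)); b=cv2.boxPoints(r)
    return b[np.argsort(np.arctan2(*(b-b.mean(0)).T))],r
E
python3 - <<'E'
from h import *
for n,p in(("before",np.load("top0.npz")["p"]),("now",imaging.camera("top")[0])):
    b,r=tray(p); print(n,"corners e,s mm",b.round(1).tolist(),"centre",np.round(r[0],1),"size",np.round(r[1],1),"angle",round(r[2],2))
p,d=imaging.camera("top"); v,u=np.where((p.max(2)<60)&(d>0)); X=deproj("top",np.c_[u,v],d[v,u])
e=(X[:,:2]-C)@E_; s=(X[:,:2]-C)@S_; k=(e>.1)&(e<.17)&(s>.19)&(s<.26); e,s,Z=e[k],s[k],X[k,2]
A=np.c_[e-.13,s-.22,np.ones(len(e))];print("lift2 plane",np.linalg.lstsq(A,Z,rcond=None)[0].round(3))
E
```

```text
before corners e,s mm [[-164.39999389648438, 177.39999389648438], [-166.8000030517578, 330.29998779296875], [158.8000030517578, 335.5], [161.1999969482422, 182.5]] centre [ -2.8 256.4] size [325.6 153. ] angle 0.9
now corners e,s mm [[-157.60000610351562, 173.8000030517578], [-163.6999969482422, 325.1000061035156], [164.8000030517578, 338.3999938964844], [170.89999389648438, 187.10000610351562]] centre [  3.6 256.1] size [328.8 151.4] angle 2.31
lift2 plane [-0.04  -0.454  0.024]
```

The tray shifted +6.4 mm in e (along the board's x) and turned 1.4°. Lift 2 is fully inside now and leans on the inner face of the near wall. I'll press its raised side straight down first, then push the tray back from inside its near end wall.

>>> {"fn": "apply_moves", "kwargs": {
  "targets": [
    [[0.56,-0.68,0,0,-1],[0.56,-0.68,0,0,-1],[0.56,-0.68,0,0,-1],[0.56,-0.68,0,0,-1],[0.56,-0.68,0,0,-1],[0.56,-0.68,0,0,-1],[0.56,-0.68,0,0,-1],[0.56,-0.68,0,0,-1]]
  ]
}}

```text
clock: 31.87
eef_pos: [0.6584, -0.2454, 0.1162]
tool_rot: [0.752, 0.659, 0.0, 0.0]
ft_force: [1.3, 0.4, 0.1]
grip_width: -0.0
grasp_force: 0.0
```

>>> {"fn": "apply_moves", "kwargs": {
  "targets": [
    [[0,0,-0.6,0,-1],[0,0,-0.6,0,-1],[0,0,-0.2,0,-1],[0,0,0,0,-1],[0,0,0,0,-1],[0,0,0,0,-1]]
  ]
}}

```text
clock: 32.37
eef_pos: [0.6581, -0.2422, 0.0623]
tool_rot: [0.752, 0.66, 0.001, 0.001]
ft_force: [0.3, 0.1, 0.3]
grip_width: -0.0001
grasp_force: 0.0
```

>>> {"fn": "apply_moves", "kwargs": {
  "targets": [
    [[0,0,-0.1,0,-1],[0,0,-0.1,0,-1],[0,0,-0.1,0,-1],[0,0,-0.05,0,-1],[0,0,0,0,-1]]
  ]
}}

```text
clock: 32.78
eef_pos: [0.6567, -0.2413, 0.0462]
tool_rot: [0.751, 0.66, -0.0, -0.001]
ft_force: [-0.8, 1.0, -0.5]
grip_width: -0.0002
grasp_force: 0.0
```

>>> {"fn": "apply_moves", "kwargs": {
  "targets": [
    [[0,0,-0.06,0,-1],[0,0,-0.06,0,-1],[0,0,0,0,-1]]
  ]
}}

```text
clock: 33.03
eef_pos: [0.6569, -0.2416, 0.0414]
tool_rot: [0.752, 0.66, -0.0, -0.0]
ft_force: [-1.0, 0.4, 0.6]
grip_width: -0.0001
grasp_force: 0.0
```

>>> {"fn": "apply_moves", "kwargs": {
  "targets": [
    [[0,0,-0.06,0,-1],[0,0,-0.06,0,-1],[0,0,0,0,-1]]
  ]
}}

```text
clock: 33.28
eef_pos: [0.6569, -0.2416, 0.0365]
tool_rot: [0.752, 0.66, -0.0, -0.0]
ft_force: [-0.1, 1.2, -0.3]
grip_width: 0.0001
grasp_force: 0.0
```

>>> {"fn": "apply_moves", "kwargs": {
  "targets": [
    [[0,0,-0.06,0,-1],[0,0,-0.05,0,-1],[0,0,0,0,-1]]
  ]
}}

```text
clock: 33.53
eef_pos: [0.6569, -0.2415, 0.0322]
tool_rot: [0.752, 0.66, -0.0, -0.0]
ft_force: [-0.6, -0.4, 0.5]
grip_width: 0.0002
grasp_force: 0.0
```

>>> {"fn": "apply_moves", "kwargs": {
  "targets": [
    [[0,0,0.6,0,-1],[0,0,0.6,0,-1],[0,0,0.6,0,-1],[-0.78,0.1,0,0,-1],[-0.78,0.1,0,0,-1],[-0.78,0.1,0,0,-1],[-0.78,0.1,0,0,-1],[-0.78,0.1,0,0,-1]]
  ]
}}

```text
clock: 34.2
eef_pos: [0.4997, -0.2214, 0.105]
tool_rot: [0.751, 0.66, 0.0, 0.0]
ft_force: [0.8, -0.4, 0.2]
grip_width: 0.0003
grasp_force: 0.0
```

>>> {"fn": "apply_moves", "kwargs": {
  "targets": [
    [[-0.78,0.1,0,0,-1],[-0.78,0.1,0,0,-1],[-0.78,0.1,0,0,-1],[0,0,0,0,-1],[0,0,0,0,-1]]
  ]
}}

```text
clock: 34.62
eef_pos: [0.4061, -0.2094, 0.1051]
tool_rot: [0.752, 0.659, -0.0, -0.0]
ft_force: [0.8, -0.2, 0.8]
grip_width: -0.0
grasp_force: 0.0
```

```bash
python3 - <<'E'
from h import *
p=dark(); b,r=tray(p); print(b.round(1).tolist(),r)
o=get_obs();d=o["eef_pos"][:2]-C;print(o["eef_pos"],"e,s",d@E_,d@S_)
E
```

```text
241 e 0.104 0.128 0.16 s 0.198 0.224 0.25 z [0.006 0.011 0.016]
201 e -0.093 0.065 0.089 s 0.174 0.224 0.251 z [0.006 0.011 0.017]
74 e -0.137 -0.033 -0.012 s 0.158 0.201 0.214 z [0.01  0.016 0.022]
[[-220.60000610351562, 166.8000030517578], [-231.8000030517578, 369.3999938964844], [160.5, 391.1000061035156], [171.6999969482422, 188.5]] ((-30.04132080078125, 278.94097900390625), (392.899169921875, 202.9209442138672), 3.173771858215332)
[ 0.40806526 -0.21002377  0.10548323] e,s -0.12396518628694578 0.21220094268563242
```

Lift 2 is flat now. Next I'll put the tray back: lower the shut fingers beside its near end wall and push gently in -e.

>>> {"fn": "apply_moves", "kwargs": {
  "targets": [
    [[0,0,-0.6,0,-1],[0,0,-0.6,0,-1],[0,0,-0.6,0,-1],[0,0,-0.05,0,-1],[0,0,0,0,-1],[-0.1,0.01,0,0,-1],[-0.1,0.01,0,0,-1],[0,0,0,0,-1]]
  ]
}}

```text
clock: 35.33
eef_pos: [0.3998, -0.2092, 0.0319]
tool_rot: [0.752, 0.66, 0.0, 0.001]
ft_force: [-0.4, -0.5, 0.1]
grip_width: 0.0002
grasp_force: 0.0
```

>>> {"fn": "apply_moves", "kwargs": {
  "targets": [
    [[-0.05,0.01,0,0,-1],[0,0,0,0,-1],[0,0,0,0,-1]]
  ]
}}

```text
clock: 35.58
eef_pos: [0.3979, -0.2087, 0.0314]
tool_rot: [0.752, 0.66, 0.0, 0.001]
ft_force: [0.2, 0.6, 0.3]
grip_width: -0.0001
grasp_force: 0.0
```

>>> {"fn": "apply_moves", "kwargs": {
  "targets": [
    [[-0.05,0.01,0,0,-1],[0,0,0,0,-1],[0,0,0,0,-1]]
  ]
}}

```text
clock: 35.83
eef_pos: [0.3955, -0.208, 0.0308]
tool_rot: [0.752, 0.66, 0.0, -0.0]
ft_force: [0.4, 0.8, -0.1]
grip_width: 0.0
grasp_force: 0.0
```

>>> {"fn": "apply_moves", "kwargs": {
  "targets": [
    [[-0.05,0.01,0,0,-1],[0,0,0,0,-1],[0,0,0,0,-1]]
  ]
}}

```text
clock: 36.08
eef_pos: [0.3945, -0.2081, 0.031]
tool_rot: [0.752, 0.66, 0.0, 0.001]
ft_force: [2.1, -0.3, -1.2]
grip_width: -0.0
grasp_force: 1.4
```

>>> {"fn": "apply_moves", "kwargs": {
  "targets": [
    [[-0.05,0.01,0,0,-1],[0,0,0,0,-1],[0,0,0,0,-1]]
  ]
}}

```text
clock: 36.33
eef_pos: [0.3922, -0.2077, 0.031]
tool_rot: [0.752, 0.66, 0.0, 0.001]
ft_force: [2.6, -1.9, -1.2]
grip_width: -0.0005
grasp_force: 1.9
```

>>> {"fn": "apply_moves", "kwargs": {
  "targets": [
    [[-0.05,0.01,0,0,-1],[0,0,0,0,-1],[0,0,0,0,-1]]
  ]
}}

```text
clock: 36.58
eef_pos: [0.3899, -0.2071, 0.031]
tool_rot: [0.752, 0.66, 0.0, 0.0]
ft_force: [3.8, -1.7, -1.1]
grip_width: -0.0001
grasp_force: 2.0
```

>>> {"fn": "apply_moves", "kwargs": {
  "targets": [
    [[-0.045,0.01,0,0,-1],[0,0,0,0,-1],[0,0,0,0,-1],[0.15,-0.02,0,0,-1],[0,0,0.6,0,-1],[0,0,0.6,0,-1],[0,0,0.6,0,-1],[0.23,0.7,0,0,-1]]
  ]
}}

```text
clock: 37.25
eef_pos: [0.4038, -0.1824, 0.1063]
tool_rot: [0.753, 0.658, -0.0, 0.002]
ft_force: [1.9, -0.4, 0.4]
grip_width: 0.0003
grasp_force: 0.0
```

>>> {"fn": "apply_moves", "kwargs": {
  "targets": [
    [[0.23,0.7,0,0,-1],[0.23,0.7,0,0,-1],[0.23,0.7,0,0,-1],[0.23,0.7,0,0,-1],[0.23,0.7,0,0,-1],[0.23,0.7,0,0,-1],[0,0,0,0,-1],[0,0,0,0,-1]]
  ]
}}

```text
clock: 37.92
eef_pos: [0.4567, -0.0098, 0.102]
tool_rot: [0.75, 0.661, -0.002, -0.001]
ft_force: [-0.6, -0.8, -0.5]
grip_width: 0.0002
grasp_force: 0.0
```

```bash
python3 - <<'E'
from h import *
for n,p in(("before",np.load("top0.npz")["p"]),("now",dark())):
    b,r=tray(p); print(n,b.round(1).tolist(),"centre",np.round(r[0],1),"size",np.round(r[1],1),"angle",round(r[2],2))
cv2.imwrite("pics/t10.png",cv2.resize(p[85:235,195:450],(765,450),interpolation=cv2.INTER_CUBIC))
print(get_obs()["eef_pos"])
E
```

```text
239 e 0.098 0.121 0.149 s 0.195 0.222 0.248 z [0.006 0.011 0.017]
240 e 0.034 0.06 0.084 s 0.202 0.227 0.252 z [0.007 0.011 0.016]
504 e -0.118 -0.067 -0.016 s 0.189 0.215 0.242 z [0.007 0.013 0.02 ]
before [[-164.39999389648438, 177.39999389648438], [-166.8000030517578, 330.29998779296875], [158.8000030517578, 335.5], [161.1999969482422, 182.5]] centre [ -2.8 256.4] size [325.6 153. ] angle 0.9
now [[-162.1999969482422, 173.89999389648438], [-167.3000030517578, 323.6000061035156], [158.8000030517578, 334.70001220703125], [163.8000030517578, 185.0]] centre [ -1.7 254.3] size [326.2 149.8] angle 1.94
[ 0.45654356 -0.01081227  0.10199546]
```

The e shift is gone and all four lifts lie flat, but about 1° of turn remains. I'll correct it by pushing the far wall outward from inside, near the tray's robot-side end.

>>> {"fn": "apply_moves", "kwargs": {
  "targets": [
    [[-0.18,-0.78,0,0,-1],[-0.18,-0.78,0,0,-1],[-0.18,-0.78,0,0,-1],[-0.18,-0.78,0,0,-1],[-0.18,-0.78,0,0,-1],[-0.18,-0.78,0,0,-1],[-0.18,-0.78,0,0,-1],[-0.18,-0.78,0,0,-1]]
  ]
}}

```text
clock: 38.63
eef_pos: [0.398, -0.2628, 0.1024]
tool_rot: [0.752, 0.659, -0.0, -0.001]
ft_force: [0.3, -0.8, -0.2]
grip_width: 0.0003
grasp_force: 0.0
```

>>> {"fn": "apply_moves", "kwargs": {
  "targets": [
    [[-0.18,-0.76,0,0,-1],[0,0,-0.5,0,-1],[0,0,-0.5,0,-1],[0,0,-0.5,0,-1],[0,0,-0.2,0,-1],[0,0,0,0,-1],[0,0,0,0,-1]]
  ]
}}

```text
clock: 39.22
eef_pos: [0.3924, -0.2913, 0.0346]
tool_rot: [0.752, 0.659, -0.0, -0.001]
ft_force: [0.3, 0.0, 0.2]
grip_width: -0.0002
grasp_force: 0.0
```

>>> {"fn": "apply_moves", "kwargs": {
  "targets": [
    [[-0.02,-0.15,0,0,-1],[0,-0.1,0,0,-1],[0,0,0,0,-1],[0,0,0,0,-1]]
  ]
}}

```text
clock: 39.55
eef_pos: [0.3932, -0.3021, 0.0356]
tool_rot: [0.752, 0.66, -0.0, 0.001]
ft_force: [0.1, 0.0, -0.8]
grip_width: -0.0001
grasp_force: 0.0
```

>>> {"fn": "apply_moves", "kwargs": {
  "targets": [
    [[-0.01,-0.05,0,0,-1],[0,0,0,0,-1],[0,0,0,0,-1]]
  ]
}}

```text
clock: 39.8
eef_pos: [0.3928, -0.3028, 0.0353]
tool_rot: [0.751, 0.66, 0.001, 0.0]
ft_force: [0.2, 4.0, 2.4]
grip_width: -0.0001
grasp_force: 2.0
```

>>> {"fn": "apply_moves", "kwargs": {
  "targets": [
    [[-0.01,-0.05,0,0,-1],[0,0,0,0,-1],[0,0,0,0,-1]]
  ]
}}

```text
clock: 40.05
eef_pos: [0.3926, -0.3048, 0.0352]
tool_rot: [0.751, 0.66, 0.001, 0.0]
ft_force: [2.2, 4.8, 3.4]
grip_width: 0.0
grasp_force: 2.4
```

>>> {"fn": "apply_moves", "kwargs": {
  "targets": [
    [[-0.01,-0.04,0,0,-1],[0,0,0,0,-1],[0,0,0,0,-1]]
  ]
}}

```text
clock: 40.3
eef_pos: [0.3924, -0.3065, 0.0352]
tool_rot: [0.751, 0.66, 0.001, 0.0]
ft_force: [3.4, 4.3, 3.2]
grip_width: -0.0002
grasp_force: 2.3
```

Now I'll retreat and check the result.

>>> {"fn": "apply_moves", "kwargs": {
  "targets": [
    [[0.02,0.2,0,0,-1],[0,0,0.6,0,-1],[0,0,0.6,0,-1],[0,0,0.6,0,-1],[0.18,0.78,0,0,-1],[0.18,0.78,0,0,-1],[0.18,0.78,0,0,-1],[0.18,0.78,0,0,-1]]
  ]
}}

```text
clock: 40.97
eef_pos: [0.4207, -0.1733, 0.1068]
tool_rot: [0.752, 0.659, -0.001, 0.001]
ft_force: [0.8, 0.0, 0.3]
grip_width: 0.0002
grasp_force: 0.0
```

>>> {"fn": "apply_moves", "kwargs": {
  "targets": [
    [[0.18,0.78,0,0,-1],[0.18,0.78,0,0,-1],[0.18,0.78,0,0,-1],[0.18,0.78,0,0,-1],[0.18,0.76,0,0,-1],[0,0,0,0,-1],[0,0,0,0,-1]]
  ]
}}

```text
clock: 41.55
eef_pos: [0.4569, -0.0178, 0.1066]
tool_rot: [0.75, 0.661, -0.001, 0.001]
ft_force: [0.1, -0.6, 0.3]
grip_width: 0.0002
grasp_force: 0.0
```

```bash
python3 - <<'E'
from h import *
for n,p in(("before",np.load("top0.npz")["p"]),("now",dark())):
    b,r=tray(p); print(n,b.round(1).tolist(),"centre",np.round(r[0],1),"size",np.round(r[1],1),"angle",round(r[2],2))
cv2.imwrite("pics/t11.png",cv2.resize(p[85:235,195:450],(765,450),interpolation=cv2.INTER_CUBIC))
print(get_obs()["eef_pos"])
E
```

```text
235 e 0.096 0.119 0.149 s 0.194 0.22 0.245 z [0.006 0.011 0.016]
241 e 0.033 0.058 0.083 s 0.202 0.227 0.253 z [0.006 0.011 0.016]
511 e -0.121 -0.069 -0.018 s 0.192 0.221 0.248 z [0.007 0.013 0.02 ]
before [[-164.39999389648438, 177.39999389648438], [-166.8000030517578, 330.29998779296875], [158.8000030517578, 335.5], [161.1999969482422, 182.5]] centre [ -2.8 256.4] size [325.6 153. ] angle 0.9
now [[-164.8000030517578, 179.0], [-166.8000030517578, 328.3999938964844], [159.5, 332.79998779296875], [161.5, 183.3000030517578]] centre [ -2.7 255.9] size [326.4 149.4] angle 0.76
[ 0.45665627 -0.01873875  0.10656145]
```

View pics/t11.png

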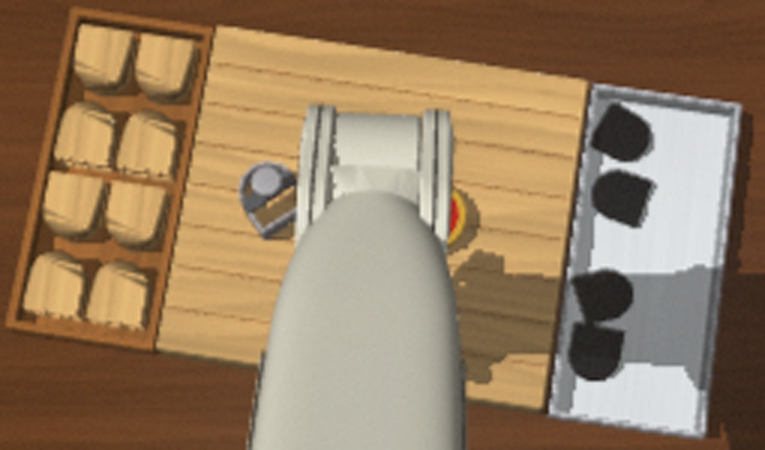

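All four lifts lie in the tray at (622,130), (624,197), (604,293) and (597,350). The tray is within about 1 mm and 0.2° of its starting place, and the die and tin look undisturbed. I'll raise the arm and hand in.

>>> {"fn": "apply_moves", "kwargs": {
  "targets": [
    [[0,0,0.8,0,-1],[0,0,0.8,0,-1],[0,0,0,0,-1],[0,0,0,0,-1]]
  ]
}}

```text
clock: 41.93
eef_pos: [0.4582, -0.0204, 0.1725]
tool_rot: [0.752, 0.659, 0.001, 0.002]
ft_force: [0.1, -0.3, -1.4]
grip_width: -0.0001
grasp_force: 0.0
```

```bash
python3 -c "
from workcell import order
print(order.job_done())"
```

```text
the job is handed in; nothing more can be done
None
```

All four black lifts were swept over the edge and lie in the tray; freeing lift 2, which caught on the near wall, shifted the tray a few mm, so I pushed it back to within about 1 mm and handed in at about 42 s.

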